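# Try the folding brace of a stock chest

## Task

The folding brace on this parts chest has just been refitted: try it once. Raise the lid until the brace's knee snaps over, let the lid down so that it rests locked on the brace and take your hand off it; then lift the lid slightly to take the load off, fold the knee back and shut the lid fully. Use gentle force: never force the knee while it carries the lid, do not wrench the lid, and leave the other stock on the bench alone.

Things in the scene. Friction and masses are not known exactly. Their poses are not given: they have to be found in the camera images.
- chest: Blue plastic parts chest fixed to the bench, 190 (x) x 240 (y) x 110 mm high. Origin: centre of its underside. Its x axis points from the handle side to the hinge side, y to the side that carries the brace, z up. Bench at z = 0.
- lid_hinge (a point): Middle of the lid's hinge line, along the chest's y axis, 95 mm in +x from the chest's origin, 114 mm above the bench. Stiff friction hinge (1.0 N m): the lid stays at any angle where it is left; it takes about 7 N at the handle to raise from shut, 1 to 4 N to lower.
- lid: Blue lid, 0.7 kg, 192 mm from hinge line to edge, 244 mm wide, 6 mm thick, with its handle. Origin at the hinge, axes as the chest's when shut; opening turns it about +y (handle edge up). The brace stops it at 1.20 to 1.34 rad (it depends on the setting of the brace's upper pin, unknown: feel for it); locked, it rests 0.20 to 0.23 rad lower. Swing it gently, under 2 rad/s.
- lid_handle (a point): Middle of the steel handle bar: round, 12 mm diameter, 116 mm long, along the chest's y axis, 234 mm from the hinge line and level with it when shut; bar centre 42 mm off the lid's edge, an 8 mm leg at each end (108 mm apart). It can be pinched from above and turns between the fingers as the lid swings.
- brace: Steel brace on the chest's +y side: two 76 mm flat arms and a knee. The lower turns on a pivot (the origin) on a clamped bracket, 110 mm in -x from the hinge, 74 mm high, with 5 mm of lengthwise play (a slot); the upper is pinned to the lid's side, 94 to 106 mm from the hinge. Push on it stays under 9 N (locked under load the knee needs 11). The bracket slips if the lid is forced with over 20 N.
- knee_pin (a point): Middle of the finger pin at the knee: steel, 14 mm diameter, 65 mm long, standing out along chest +y, free of the arms. Locked: about 105 mm in -x from the hinge, 149 mm high. Unloaded (lid 0.01 to 0.05 rad below its upper stop) it goes in +x, falling slightly, with 1 to 2 N; a spring flips it to fold about 10 mm past straight; pushed on, it draws the lid down with 4 to 6 N.
- knee (a joint): Knee angle, rad: about 0 with the lid shut, grows as the arms straighten, 2.60 = arms in one line, 3.35 = locked, against its stop past the line. The knee's spring pulls it to the locked side above 2.35 and to the folded side below.
- slot (a joint): Place of the lower arm in its slot, m: 0 = pushed in (the brace carries the lid), 0.005 = pulled out (the brace holds the lid back at its upper stop), between = free.
- stock_bin: Bystander: open blue stock bin, 160 x 100 x 75 mm, origin at the centre of its underside.
- carton: Bystander: cardboard carton, 90 x 70 x 60 mm, origin at the centre of its underside.
- coupling: Bystander: upright brass pipe coupling, 48 mm diameter, 50 mm high, origin at the centre of its underside.

How it is judged:
By the outcome, as a careful person would: the job done as asked, in the order asked, and still so for the second after the job is handed in, with the robot touching nothing.
It also fails if it takes over 72 s, if anything falls off the work surface, if the arm or the gripper's body presses on something with over 40 N, if the wrist force passes 120 N, or if a joint passes its speed limit or range.

## Robot

A 6-joint arm with a two-finger parallel gripper is mounted at the origin on the work surface. World frame = base frame: x ahead of the robot, y to its left, z up, the work surface at z = 0. Lengths are in m, angles in rad, forces in N, time in s.
With the tool pointing down it reaches from about 0.35 to 0.95 m from the base axis. Payload 17.4 kg.
Tool frame: the origin (TCP) lies midway between the tips of the shut fingers; the grasp point (between the pads) lies bot.grip_point_offset behind it (bot.grip_point_offset is the distance from the TCP to the grasp point, in m); z points along the fingers, y is the line along which they close (so a half turn about z gives the same grasp; the last joint's range is limited). The gripper opens to 93 mm and grips with 3 to 60 N. Pads are 15 mm wide; open, the fingers measure 128 mm over their backs; the gripper's body (75 mm by 188 mm) begins 65 mm behind the grasp point.
Start: joints at [1.226, 0.116, 1.442, -0, 1.584, -0.038], TCP at [0.204, 0.643, 0.219] pointing down, gripper open.
Joint ranges: [-2.83, 2.83], [-0.83, 2.19], [0.07, 2.5], [-1.14, 4.28], [0.01, 3], [-2.97, 2.97]. Speed limits (rad/s): [1.89, 1.89, 2.22, 3.14, 3.14, 3.14].

## Interface

Orientations are given as a unit quaternion [w, x, y, z].
In Python, from plant import bot gives the robot as it stands.
- The arm moves only by the tool send_rows, never from a script. Its argument "motion" is a list of rows, each an object of numbers: "hand": the finger opening in cm, from 0 to 9.3; "tx", "ty", "tz": the shift along the tool's x, y, z in cm; "ax", "ay", "az": the turn, a rotation vector about the tool's x, y, z in rad. A call has 1 to 12 rows; each row shifts and turns the commanded pose from where the row before left it, along the tool's axes as they then stand; what a row does not reach is not made up. A row lasts 1/8 s, in which the tool goes at most 62.5 mm and 10.7 degrees, less where a joint would pass 70% of its speed; a pose out of reach is approached as far as the arm can. A call is refused whole if a number of a shift passes 6.25 or a number of a turn 0.188, either way. A call with a gripper value outside its range is refused whole. The fingers move at their own pace and stop on an object; "newtons" is the grip in N (left out, the last holds). Time passes only in rows, so rows that do not move let the fingers close. It gives the time, the measured TCP pose, the force, the opening and the grip force at its end, in the units of the state.
- bot.state(): the state, without advancing time (a new reading comes with each control period).
- bot.snapshot(name): name is "scene" or "top"; returns (picture, depth): 400x640x3 uint8, red, green, blue; 400x640 float32, m along the optical axis (not along the pixel's ray), 0 where there is no reading.
- bot.camera_info(name): a dict with "intrinsics" (3x3 intrinsics, pixels), "R" (3x3) and "t" (3): a world point X has camera coordinates R X + t. Camera axes: x right, y down, z forward; pixel columns grow to the right and rows downward; lengths in m; the calibration is good to about 2 mm. A picture is of the moment at which its call begins. camera_info takes no time and is no camera call.
- bot.finish_job(): hands the job in; it is judged then, once.
The state is a dict: "time_s": time; "joints": joint angles; "qvel": joint speeds; "joint_torque": joint torques, N m; "ee_pos": TCP position; "tcp_rot": TCP orientation; "ft_force": force on the tool from outside, world axes, zero at the start; "wrist_torque": the same for the moment, N m; "grip_width": opening from 0.0 (shut) to 1.0 (fully open); "gripper_force": force on a finger pad.
Only numpy, scipy, OpenCV 4.12 (cv2) and the standard library are available. Lean on these libraries where they do the work, as an engineer would, in place of code of your own. Each camera call takes 0.05 s, during which the arm holds its last target. There are 200 camera calls.

## Working session

There is one attempt and no reset: what is moved stays moved. The work goes in short steps, Python scripts to look and compute and a tool call to move; the robot and the scene stay as the last step left them, time stands still between calls to the robot, and variables do not carry over. Pictures are saved under pics/ and viewed, at most 10 in all, crops included, and the job is handed in when it is done.

Besides the shell and the picture viewer there is one more tool, called after "Request:" as a command line: name --argument value ..., lists and objects as JSON in quotes. send_rows: Moves the arm, as the interface text tells. Its arguments: {"type":"object","properties":{"motion":{"type":"array"},"newtons":{"type":"number"}},"required":["motion"]}

```bash
mkdir -p pics; ls; cat > h.py <<'E'
import numpy as np, cv2
from plant import bot
def snap(n,f=None):
    p,d=bot.snapshot(n)
    if f: cv2.imwrite(f'pics/{f}.png',p[:,:,::-1])
    return p,d
def pts(n,d):
    c=bot.camera_info(n);K=np.array(c['intrinsics']);R=np.array(c['R']);t=np.array(c['t'])
    v,u=np.mgrid[:400,:640]
    X=np.stack([(u-K[0,2])/K[0,0]*d,(v-K[1,2])/K[1,1]*d,d],-1)
    return (X-t)@R
E
python3 - <<'E'
from h import *
for n in('scene','top'):
    p,d=snap(n,n+'0'); np.savez(n+'0.npz',p=p,d=d)
    c=bot.camera_info(n);print(n,np.round(c['intrinsics'],1).tolist(),np.round(-np.array(c['R']).T@c['t'],3),np.round(c['R'],2).tolist())
print(bot.grip_point_offset); print(bot.state())
a=cv2.imread('pics/scene0.png');b=cv2.imread('pics/top0.png')
E
```

```text
pics
scene [[448.7, 0.0, 324.6], [0.0, 448.7, 193.8], [0.0, 0.0, 1.0]] [ 1.322 -0.112  0.849] [[0.22, 0.98, 0.02], [0.69, -0.14, -0.71], [-0.69, 0.17, -0.7]]
top [[430.2, 0.0, 323.9], [0.0, 430.2, 206.0], [0.0, 0.0, 1.0]] [0.503 0.083 1.084] [[-0.02, -1.0, 0.0], [-1.0, 0.02, -0.08], [0.08, -0.0, -1.0]]
0.0188
{'time_s': 0.1, 'joints': array([ 1.22619797e+00,  1.16444815e-01,  1.44217837e+00,  3.66484357e-05,
        1.58398239e+00, -3.78110223e-02]), 'qvel': array([ 0.00049365, -0.00078172,  0.00050492,  0.0023626 , -0.00074376,
        0.00066679]), 'joint_torque': array([ 1.41960812e-03, -7.22897744e+01, -6.23866439e+01,  7.82345328e-02,
        2.27734074e-02, -1.20498221e-04]), 'ee_pos': array([0.20379584, 0.64332149, 0.21798689]), 'tcp_rot': array([-1.14237603e-04,  1.52792575e-01,  9.88258151e-01, -4.93749317e-04]), 'ft_force': array([ 0.05117397,  1.15157523, -0.37677793]), 'wrist_torque': array([ 0.03757818,  0.01745152, -0.02582973]), 'gripper_force': 0.0, 'grip_width': 1.0024160503522561}
```

View pics/scene0.png

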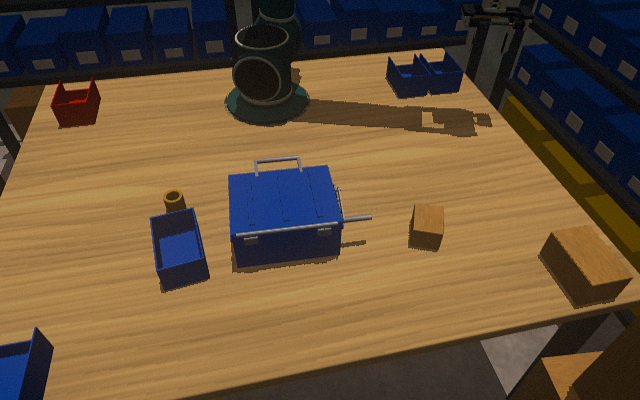

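View pics/top0.png

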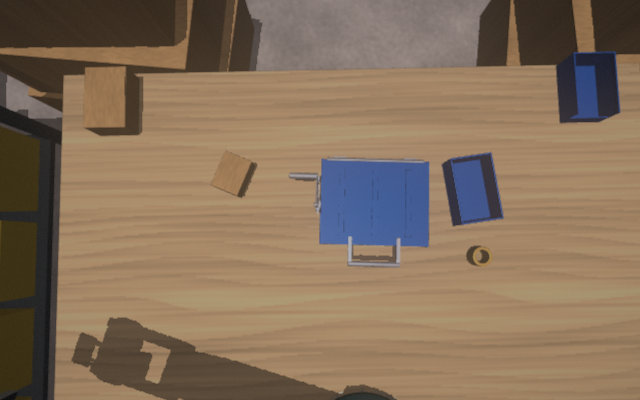

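Scene view: the chest is at (285,215), its handle faces the robot (258–300,163), and the knee pin sticks out at (340–370,218). Top view: the lid spans cols 320–429 and rows 158–246, the handle bar is at row 264 (cols 348–400), and the knee pin is at (290–318,176). The bin and coupling are on the right and the carton is on the left.

```bash
python3 - <<'E'
from h import *
z=np.load('top0.npz');p=z['p'];d=z['d'];X=pts('top',d)
hsv=cv2.cvtColor(p,cv2.COLOR_RGB2HSV)
roi=np.zeros(d.shape,bool);roi[150:275,285:435]=1
blue=roi&(hsv[...,0]>105)&(hsv[...,0]<130)&(hsv[...,1]>150)&(X[...,2]>.09)
P=X[blue];print('lid z',np.median(P[:,2]),len(P))
r=cv2.minAreaRect((P[:,:2]*1000).astype(np.float32));print('rect',r)
grey=roi&(hsv[...,1]<90)&(X[...,2]>.03)
for nm,s in (('handle',np.s_[255:272,340:410]),('pin',np.s_[165:190,286:316]),('brace',np.s_[155:220,314:322]),('hinge',np.s_[150:166,320:430])):
    m=np.zeros_like(grey);m[s]=1;Q=X[m&grey];
    print(nm,len(Q),np.median(Q,0).round(4),Q.min(0).round(3),Q.max(0).round(3))
    if nm in('handle','pin','hinge'):
        print(cv2.minAreaRect((Q[:,:2]*1000).astype(np.float32)))
# pixel-plane ray: bystanders
for nm,s in (('bin',np.s_[150:230,440:505]),('coup',np.s_[240:270,465:495]),('carton',np.s_[145:200,205:262])):
    Q=X[s].reshape(-1,3);Q=Q[Q[:,2]>.03];print(nm,Q.min(0).round(3),Q.max(0).round(3))
E
```

```text
lid z nan 0
rect ((0.0, 0.0), (0.0, 0.0), 0.0)
handle 338 [ 0.4549 -0.0309  0.1203] [ 0.446 -0.086  0.11 ] [0.473 0.03  0.126]
((459.4364318847656, -28.138263702392578), (116.38214111328125, 24.578474044799805), 88.71945190429688)
pin 162 [0.6599 0.1279 0.0887] [0.503 0.083 0.081] [0.668 0.159 1.084]
((585.4232177734375, 121.41128540039062), (171.18544006347656, 61.481689453125), 5.029475688934326)
brace 211 [0.6122 0.0929 0.1087] [0.503 0.083 0.075] [0.696 0.101 1.084]
hinge 435 [ 0.6871 -0.0375  0.1189] [ 0.503 -0.161  0.105] [0.699 0.083 1.084]
((655.2288818359375, 7.41644287109375), (154.91891479492188, 303.1427001953125), 36.46180725097656)
bin [ 0.503 -0.342  0.03 ] [0.708 0.083 1.084]
coup [ 0.439 -0.319  0.03 ] [0.503 0.083 1.084]
carton [0.503 0.083 0.03 ] [0.727 0.349 1.084]
  return _methods._mean(a, axis=axis, dtype=dtype,
  ret = ret.dtype.type(ret / rcount)
```

```bash
python3 - <<'E'
from h import *
z=np.load('top0.npz');p=z['p'];d=z['d'];X=pts('top',d);X[d==0]=np.nan
hsv=cv2.cvtColor(p,cv2.COLOR_RGB2HSV)
print(p[200,360],hsv[200,360],X[200,360],X[210,400])
lid=np.zeros(d.shape,bool);lid[150:252,316:435]=1
lid&=(p[...,2].astype(int)>p[...,0].astype(int)+50)&(X[...,2]>.1)
P=X[lid];print('lid z',np.median(P[:,2]),len(P))
print('rect',cv2.minAreaRect((P[:,:2]*1000).astype(np.float32)))
grey=(hsv[...,1]<90)&(X[...,2]>.03)&(X[...,2]<.3)
for nm,s in (('handle',np.s_[260:272,345:404]),('pin',np.s_[165:190,286:314]),('hinge',np.s_[150:163,320:430])):
    m=np.zeros_like(grey);m[s]=1;Q=X[m&grey]
    print(nm,len(Q),np.median(Q,0).round(4),Q.min(0).round(4),Q.max(0).round(4),cv2.fitLine((Q[:,:2]).astype(np.float32),cv2.DIST_HUBER,0,.01,.01).ravel())
for nm,s in (('bin',np.s_[150:230,440:505]),('coup',np.s_[240:270,465:495]),('carton',np.s_[145:200,205:262])):
    Q=X[s].reshape(-1,3);Q=Q[(Q[:,2]>.03)&(Q[:,2]<.3)];print(nm,Q.min(0).round(3),Q.max(0).round(3))
E
```

```text
[ 70  97 154] [110 139 154] [ 0.59560959 -0.00320703  0.11745553] [ 0.57096577 -0.0926204   0.11775103]
lid z 0.11897662803378768 8801
rect ((589.7936401367188, -35.349884033203125), (243.46475219726562, 189.91217041015625), 87.06219482421875)
handle 298 [ 0.4538 -0.0309  0.1205] [ 0.446  -0.0863  0.1099] [0.4619 0.0302 0.1262] [ 0.03985382  0.9992055   0.45377567 -0.02907023]
pin 149 [0.6599 0.1302 0.0887] [0.6527 0.1022 0.0814] [0.6683 0.1585 0.0955] [0.08642424 0.99625844 0.6599307  0.1283423 ]
hinge 430 [ 0.6872 -0.0388  0.1189] [ 0.6787 -0.1605  0.1053] [0.6995 0.0829 0.1243] [0.04578558 0.9989513  0.68907404 0.00869503]
bin [ 0.538 -0.342  0.03 ] [ 0.708 -0.222  0.082]
coup [ 0.439 -0.319  0.03 ] [ 0.485 -0.272  0.056]
carton [0.62  0.252 0.03 ] [0.727 0.349 0.067]
```

```bash
cat >> h.py <<'E'
from scipy.spatial.transform import Rotation as Ro
H=np.array([.687,-.039,.114]);YAW=-.045
U=np.array([np.cos(YAW),np.sin(YAW),0]);V=np.array([-U[1],U[0],0]);W=np.array([0,0,1.])
def rot():
    q=bot.state()['tcp_rot'];return Ro.from_quat(np.r_[q[1:],q[0]])
RT=Ro.from_matrix(np.stack([V,U,-W],1))
def cpos(p=None):  # chest frame relative to hinge
    p=bot.state()['ee_pos'] if p is None else p
    return np.array([(p-H)@U,(p-H)@V,p[2]])
def need(target_chest):  # cm shifts in present tool axes, and turn, to reach
    s=bot.state();p=H+U*target_chest[0]+V*target_chest[1];p[2]=target_chest[2]
    r=rot();return r.inv().apply(p-s['ee_pos'])*100,(r.inv()*RT).as_rotvec()
E
python3 - <<'E'
from h import *
from scipy.optimize import fsolve
sh,rv=need([-.2335,.01,.17]);print(sh,rv,cpos())
print('handle chest',cpos(np.array([.4538,-.029,.114])),cpos(np.array([.454,-.028,.114])))
n=11;r0=rot();tgt=r0.apply(sh)
def f(s):
    r=r0;p=0
    for i in range(n):
        p=p+r.apply(s); r=r*Ro.from_rotvec(rv/n)
    return p-tgt
print(fsolve(f,sh/n),rv/n)
E
```

```text
[-43.85730131 -55.52602183   4.85153284] [-9.11208151e-04  5.97686952e-04  1.30900934e+00] [-0.5134091   0.6598939   0.21798689]
handle chest [-0.23341377 -0.00050058  0.114     ] [-0.23325896  0.0005074   0.114     ]
[-6.58812714 -2.09065817  0.43788758] [-8.28371046e-05  5.43351775e-05  1.19000849e-01]
```

Request:
send_rows --motion '[{"hand": 3, "tx": -5.9, "ty": -1.9, "tz": 0.3, "az": 0.109}, {"tx": -5.9, "ty": -1.9, "tz": 0.3, "az": 0.109}, {"tx": -5.9, "ty": -1.9, "tz": 0.3, "az": 0.109}, {"tx": -5.9, "ty": -1.9, "tz": 0.3, "az": 0.109}, {"tx": -5.9, "ty": -1.9, "tz": 0.3, "az": 0.109}, {"tx": -5.9, "ty": -1.9, "tz": 0.3, "az": 0.109}, {"tx": -5.9, "ty": -1.9, "tz": 0.3, "az": 0.109}, {"tx": -5.9, "ty": -1.9, "tz": 0.3, "az": 0.109}, {"tx": -5.9, "ty": -1.9, "tz": 0.3, "az": 0.109}, {"tx": -5.9, "ty": -1.9, "tz": 0.3, "az": 0.109}, {"tx": -5.9, "ty": -1.9, "tz": 0.3, "az": 0.109}, {"tx": -5.9, "ty": -1.9, "tz": 0.3, "az": 0.109}]' --newtons 15

```text
schema error: expected keys hand, tx, ty, tz, ax, ay, az
```

```bash
python3 - <<'E'
from h import *
print(cpos(),need([-.2335,0,.17]),bot.state()['grip_width'],bot.state()['ft_force'])
E
```

```text
[-0.5134091   0.6598939   0.21798689] (array([-44.1161083 , -56.49195042,   4.85248982]), array([-9.11208151e-04,  5.97686952e-04,  1.30900934e+00])) 1.0024160503522561 [ 0.05117397  1.15157523 -0.37677793]
```

All keys are needed in each row.

Request:
send_rows --motion '[{"hand": 3, "tx": -5.9, "ty": -1.9, "tz": 0.3, "ax": 0, "ay": 0, "az": 0.109}, {"hand": 3, "tx": -5.9, "ty": -1.9, "tz": 0.3, "ax": 0, "ay": 0, "az": 0.109}, {"hand": 3, "tx": -5.9, "ty": -1.9, "tz": 0.3, "ax": 0, "ay": 0, "az": 0.109}, {"hand": 3, "tx": -5.9, "ty": -1.9, "tz": 0.3, "ax": 0, "ay": 0, "az": 0.109}, {"hand": 3, "tx": -5.9, "ty": -1.9, "tz": 0.3, "ax": 0, "ay": 0, "az": 0.109}, {"hand": 3, "tx": -5.9, "ty": -1.9, "tz": 0.3, "ax": 0, "ay": 0, "az": 0.109}, {"hand": 3, "tx": -5.9, "ty": -1.9, "tz": 0.3, "ax": 0, "ay": 0, "az": 0.109}, {"hand": 3, "tx": -5.9, "ty": -1.9, "tz": 0.3, "ax": 0, "ay": 0, "az": 0.109}, {"hand": 3, "tx": -5.9, "ty": -1.9, "tz": 0.3, "ax": 0, "ay": 0, "az": 0.109}, {"hand": 3, "tx": -5.9, "ty": -1.9, "tz": 0.3, "ax": 0, "ay": 0, "az": 0.109}, {"hand": 3, "tx": -5.9, "ty": -1.9, "tz": 0.3, "ax": 0, "ay": 0, "az": 0.109}, {"hand": 3, "tx": -5.9, "ty": -1.9, "tz": 0.3, "ax": 0, "ay": 0, "az": 0.109}]' --newtons 15

```text
time_s: 1.6
ee_pos: [0.4425, -0.0079, 0.1823]
tcp_rot: [-0.0, 0.724, 0.69, -0.0]
ft_force: [0.9, 0.3, 1.0]
grip_width: 0.323
gripper_force: 0.0
```

```bash
python3 - <<'E'
from h import *
print(cpos(),need([-.2335,0,.17]),bot.state()['grip_width'],bot.state()['ft_force'])
E
```

```text
[-0.24569322  0.02003909  0.18230418] (array([-2.00076942,  1.22449199,  1.23039332]), array([-1.82111111e-04,  9.89900040e-05, -2.47002687e-03])) 0.3228326956872832 [0.89784861 0.30256294 0.99816386]
```

Request:
send_rows --motion '[{"hand": 3, "tx": -2, "ty": 1.2, "tz": 0, "ax": 0, "ay": 0, "az": 0}, {"hand": 3, "tx": 0, "ty": 0, "tz": 3, "ax": 0, "ay": 0, "az": 0}, {"hand": 3, "tx": 0, "ty": 0, "tz": 3, "ax": 0, "ay": 0, "az": 0}, {"hand": 3, "tx": 0, "ty": 0, "tz": 2.6, "ax": 0, "ay": 0, "az": 0}, {"hand": 0, "tx": 0, "ty": 0, "tz": 0, "ax": 0, "ay": 0, "az": 0}, {"hand": 0, "tx": 0, "ty": 0, "tz": 0, "ax": 0, "ay": 0, "az": 0}, {"hand": 0, "tx": 0, "ty": 0, "tz": 0, "ax": 0, "ay": 0, "az": 0}, {"hand": 0, "tx": 0, "ty": 0, "tz": 0, "ax": 0, "ay": 0, "az": 0}]' --newtons 20

```text
time_s: 2.6
ee_pos: [0.4512, -0.0264, 0.0969]
tcp_rot: [-0.003, 0.722, 0.691, -0.003]
ft_force: [-34.9, 0.9, 8.1]
grip_width: 0.123
gripper_force: 20.0
```

```bash
python3 - <<'E'
from h import *
print(cpos(),bot.state()['grip_width'],bot.state()['ft_force'])
g=cpos();R=.2335
for th in np.arange(0,1.4,.1):
    print(round(th,2),np.round(100*np.array([R*np.sin(th+.1-.05)*.1,R*np.cos(th+.05)*.1]),2))
E
```

```text
[-0.23610916  0.00193946  0.09691373] 0.1228889934300318 [-34.91969985   0.91637444   8.09147196]
0.0 [0.12 2.33]
0.1 [0.35 2.31]
0.2 [0.58 2.26]
0.3 [0.8  2.19]
0.4 [1.02 2.1 ]
0.5 [1.22 1.99]
0.6 [1.41 1.86]
0.7 [1.59 1.71]
0.8 [1.75 1.54]
0.9 [1.9  1.36]
1.0 [2.03 1.16]
1.1 [2.13 0.95]
1.2 [2.22 0.74]
1.3 [2.28 0.51]
```

Request:
send_rows --motion '[{"hand": 0, "tx": 0, "ty": -0.23, "tz": 0, "ax": 0, "ay": 0, "az": 0}, {"hand": 0, "tx": 0, "ty": 0, "tz": 0, "ax": 0, "ay": 0, "az": 0}]' --newtons 14

```text
time_s: 2.85
ee_pos: [0.4511, -0.0264, 0.0971]
tcp_rot: [-0.001, 0.722, 0.691, -0.001]
ft_force: [-10.4, 0.6, -2.5]
grip_width: 0.122
gripper_force: 14.0
```

```bash
python3 - <<'E'
from h import *
print(cpos(),bot.state()['grip_width'],bot.state()['ft_force'])
E
```

```text
[-0.23619835  0.00192854  0.09712337] 0.121631737248602 [-10.41872295   0.55606293  -2.47505039]
```

Request:
send_rows --motion '[{"hand": 0, "tx": 0, "ty": -0.1, "tz": 0, "ax": 0, "ay": 0, "az": 0}, {"hand": 0, "tx": 0, "ty": 0.07, "tz": -1.87, "ax": 0, "ay": 0, "az": 0}, {"hand": 0, "tx": 0, "ty": 0.22, "tz": -1.86, "ax": 0, "ay": 0, "az": 0}, {"hand": 0, "tx": 0, "ty": 0.37, "tz": -1.83, "ax": 0, "ay": 0, "az": 0}, {"hand": 0, "tx": 0, "ty": 0.52, "tz": -1.8, "ax": 0, "ay": 0, "az": 0}, {"hand": 0, "tx": 0, "ty": 0.66, "tz": -1.75, "ax": 0, "ay": 0, "az": 0}]' --newtons 14

```text
time_s: 3.6
ee_pos: [0.4693, -0.0273, 0.1889]
tcp_rot: [-0.0, 0.723, 0.691, -0.001]
ft_force: [-1.3, -1.6, -8.1]
grip_width: 0.122
gripper_force: 14.0
```

```bash
python3 - <<'E'
from h import *
print(cpos(),bot.state()['grip_width'],bot.state()['ft_force'],cpos()[2]-.0971)
E
```

```text
[-0.21804166  0.00186789  0.18886359] 0.12205980293826539 [-1.25495955 -1.60521694 -8.12034739] 0.09176359097686608
```

Request:
send_rows --motion '[{"hand": 0, "tx": 0, "ty": 0.8, "tz": -1.69, "ax": 0, "ay": 0, "az": 0}, {"hand": 0, "tx": 0, "ty": 0.93, "tz": -1.62, "ax": 0, "ay": 0, "az": 0}, {"hand": 0, "tx": 0, "ty": 1.06, "tz": -1.54, "ax": 0, "ay": 0, "az": 0}, {"hand": 0, "tx": 0, "ty": 1.18, "tz": -1.46, "ax": 0, "ay": 0, "az": 0}, {"hand": 0, "tx": 0, "ty": 1.29, "tz": -1.36, "ax": 0, "ay": 0, "az": 0}, {"hand": 0, "tx": 0, "ty": 1.39, "tz": -1.25, "ax": 0, "ay": 0, "az": 0}, {"hand": 0, "tx": 0, "ty": 1.49, "tz": -1.13, "ax": 0, "ay": 0, "az": 0}, {"hand": 0, "tx": 0, "ty": 1.57, "tz": -1.01, "ax": 0, "ay": 0, "az": 0}]' --newtons 14

```text
time_s: 4.6
ee_pos: [0.5661, -0.0318, 0.3021]
tcp_rot: [0.0, 0.723, 0.691, -0.0]
ft_force: [-15.5, -2.1, 11.8]
grip_width: 0.126
gripper_force: 14.0
```

```bash
cat >> h.py <<'E'
def rep():
    s=bot.state();c=cpos();h=c-[-.0023,0,.0971-.114]   # bar rel true hinge
    print('c',c.round(4),'F',s['ft_force'].round(1),'w',round(s['grip_width'],3),'th',round(np.arctan2(h[2]-.114,-h[0]),4),'R',round(np.hypot(h[2]-.114,h[0]),4),'t',s['time_s'])
E
python3 -c "
from h import *
rep()"
```

```text
c [-0.1211  0.0017  0.3021] F [-15.5  -2.1  11.8] w 0.126 th 1.0455 R 0.237 t 4.6
```

Request:
send_rows --motion '[{"hand": 0, "tx": 0, "ty": 0, "tz": 0, "ax": 0, "ay": 0, "az": 0}, {"hand": 0, "tx": 0, "ty": 0, "tz": 0, "ax": 0, "ay": 0, "az": 0}]' --newtons 14

```text
time_s: 4.85
ee_pos: [0.5669, -0.0318, 0.3023]
tcp_rot: [0.002, 0.723, 0.691, 0.001]
ft_force: [-7.0, -2.6, 16.3]
grip_width: 0.125
gripper_force: 14.0
```

```bash
python3 -c "
from h import *
rep(); snap('scene','s1')"
```

```text
c [-0.1203  0.0018  0.3023] F [-7.  -2.6 16.3] w 0.125 th 1.049 R 0.2367 t 4.85
```

View pics/s1.png

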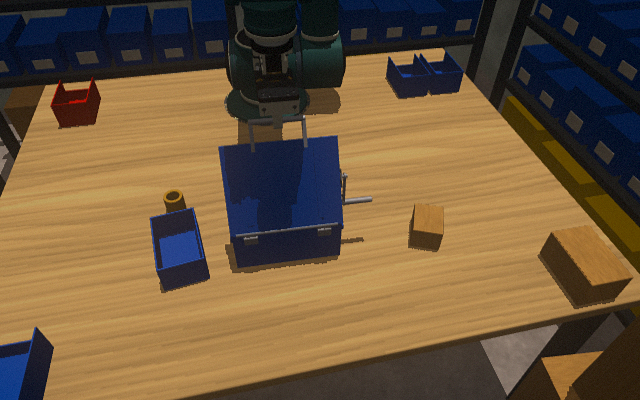

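Request:
send_rows --motion '[{"hand": 0, "tx": 0, "ty": 0, "tz": -0.4, "ax": 0, "ay": 0, "az": 0}, {"hand": 0, "tx": 0, "ty": 0.42, "tz": -0.23, "ax": 0, "ay": 0, "az": 0}, {"hand": 0, "tx": 0, "ty": 0.42, "tz": -0.23, "ax": 0, "ay": 0, "az": 0}, {"hand": 0, "tx": 0, "ty": 0.42, "tz": -0.22, "ax": 0, "ay": 0, "az": 0}, {"hand": 0, "tx": 0, "ty": 0.43, "tz": -0.21, "ax": 0, "ay": 0, "az": 0}, {"hand": 0, "tx": 0, "ty": 0, "tz": 0, "ax": 0, "ay": 0, "az": 0}]' --newtons 14

```text
time_s: 5.65
ee_pos: [0.5836, -0.0325, 0.312]
tcp_rot: [0.0, 0.723, 0.691, -0.0]
ft_force: [-1.2, -3.5, -0.5]
grip_width: 0.123
gripper_force: 14.0
```

```bash
python3 -c "
from h import *
rep()"
```

```text
c [-0.1036  0.0019  0.312 ] F [-1.2 -3.5 -0.5] w 0.123 th 1.1305 R 0.2376 t 5.65
```

Request:
send_rows --motion '[{"hand": 0, "tx": 0, "ty": 0.43, "tz": -0.2, "ax": 0, "ay": 0, "az": 0}, {"hand": 0, "tx": 0, "ty": 0.43, "tz": -0.19, "ax": 0, "ay": 0, "az": 0}, {"hand": 0, "tx": 0, "ty": 0, "tz": 0, "ax": 0, "ay": 0, "az": 0}]' --newtons 14

```text
time_s: 6.02
ee_pos: [0.5921, -0.0329, 0.3161]
tcp_rot: [0.0, 0.723, 0.691, -0.0]
ft_force: [-2.7, -3.2, 1.0]
grip_width: 0.122
gripper_force: 14.0
```

```bash
python3 -c "
from h import *
rep();snap('scene','s2')
import cv2;cv2.imwrite('pics/s2c.png',cv2.resize(cv2.imread('pics/s2.png')[100:280,200:400],None,fx=3,fy=3))"
```

```text
c [-0.0951  0.0018  0.3161] F [-2.7 -3.2  1. ] w 0.122 th 1.17 R 0.2378 t 6.025
```

View pics/s2c.png

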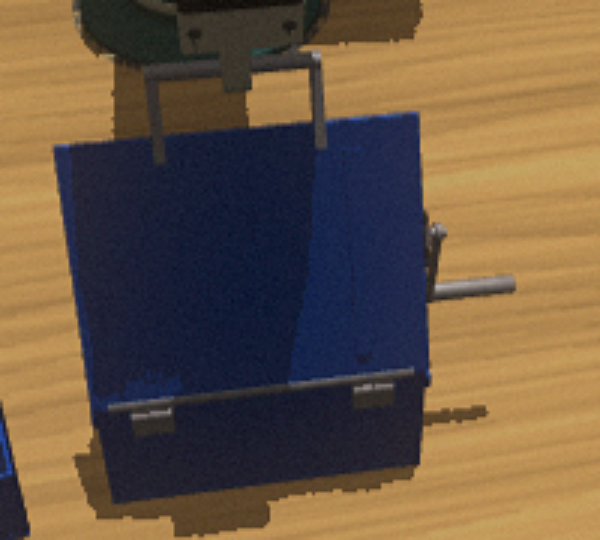

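The crop shows the handle pinched by the fingers at (235,65), the brace's upper pin at (437,232), and the knee pin from (432,293) to (513,283). I'll track the pin by depth from here.

```bash
cat >> h.py <<'E'
def pin():
    for n in ('scene','top'):
        p,d=snap(n);X=pts(n,d);C=np.stack([(X-H)@U,(X-H)@V,X[...,2]],-1)
        m=(d>0)&(C[...,1]>.145)&(C[...,1]<.21)&(C[...,0]>-.2)&(C[...,0]<.08)&(C[...,2]>.05)&(C[...,2]<.26)
        m&=(cv2.cvtColor(p,cv2.COLOR_RGB2HSV)[...,1]<100)
        Q=C[m];print(n,len(Q),np.median(Q,0).round(4) if len(Q) else '',Q[:,1].max().round(3) if len(Q) else '')
E
python3 -c "
from h import *
pin();rep()"
```

```text
scene 134 [-0.0529  0.1706  0.1399] 0.199
top 146 [-0.0563  0.1703  0.1402] 0.196
c [-0.0951  0.0018  0.3161] F [-2.  -4.5  3.2] w 0.121 th 1.17 R 0.2378 t 6.175
```

Request:
send_rows --motion '[{"hand": 0, "tx": 0, "ty": 0.22, "tz": -0.09, "ax": 0, "ay": 0, "az": 0}, {"hand": 0, "tx": 0, "ty": 0.22, "tz": -0.09, "ax": 0, "ay": 0, "az": 0}, {"hand": 0, "tx": 0, "ty": 0.15, "tz": -0.05, "ax": 0, "ay": 0, "az": 0}, {"hand": 0, "tx": 0, "ty": 0, "tz": 0, "ax": 0, "ay": 0, "az": 0}]' --newtons 14

```text
time_s: 6.68
ee_pos: [0.5975, -0.0331, 0.3184]
tcp_rot: [0.0, 0.723, 0.691, -0.0]
ft_force: [-6.6, -3.8, 4.8]
grip_width: 0.121
gripper_force: 14.0
```

```bash
python3 -c "
from h import *
rep();pin()"
```

```text
c [-0.0897  0.0018  0.3184] F [-6.6 -3.8  4.8] w 0.121 th 1.1948 R 0.2379 t 6.675
scene 131 [-0.0557  0.1704  0.1418] 0.199
top 148 [-0.0586  0.171   0.1423] 0.198
```

Request:
send_rows --motion '[{"hand": 0, "tx": 0, "ty": 0.22, "tz": -0.09, "ax": 0, "ay": 0, "az": 0}, {"hand": 0, "tx": 0, "ty": 0.22, "tz": -0.09, "ax": 0, "ay": 0, "az": 0}, {"hand": 0, "tx": 0, "ty": 0, "tz": 0, "ax": 0, "ay": 0, "az": 0}]' --newtons 14

```text
time_s: 7.15
ee_pos: [0.602, -0.0334, 0.3203]
tcp_rot: [0.0, 0.723, 0.691, -0.0]
ft_force: [-6.9, -5.1, 5.5]
grip_width: 0.122
gripper_force: 14.0
```

```bash
python3 -c "
from h import *
rep();pin()"
```

```text
c [-0.0852  0.0018  0.3203] F [-6.9 -5.1  5.5] w 0.122 th 1.2152 R 0.2381 t 7.15
scene 132 [-0.0586  0.1707  0.1441] 0.198
top 148 [-0.0616  0.1721  0.1449] 0.198
```

Request:
send_rows --motion '[{"hand": 0, "tx": -0.1, "ty": 0.22, "tz": -0.12, "ax": 0, "ay": 0, "az": 0}, {"hand": 0, "tx": 0, "ty": 0.22, "tz": -0.1, "ax": 0, "ay": 0, "az": 0}, {"hand": 0, "tx": 0, "ty": 0, "tz": 0, "ax": 0, "ay": 0, "az": 0}]' --newtons 14

```text
time_s: 7.62
ee_pos: [0.6064, -0.0337, 0.3221]
tcp_rot: [-0.0, 0.722, 0.692, 0.0]
ft_force: [-5.8, 1.7, 1.7]
grip_width: 0.124
gripper_force: 14.0
```

```bash
python3 -c "
from h import *
rep();pin()"
```

```text
c [-0.0807  0.0017  0.3221] F [-5.8  1.7  1.7] w 0.124 th 1.2353 R 0.2383 t 7.625
scene 130 [-0.0634  0.172   0.148 ] 0.198
top 148 [-0.0667  0.1727  0.1484] 0.197
```

Request:
send_rows --motion '[{"hand": 0, "tx": 0, "ty": 0.15, "tz": -0.06, "ax": 0, "ay": 0, "az": 0}, {"hand": 0, "tx": 0, "ty": 0.15, "tz": -0.06, "ax": 0, "ay": 0, "az": 0}, {"hand": 0, "tx": 0, "ty": 0, "tz": 0, "ax": 0, "ay": 0, "az": 0}]' --newtons 14

```text
time_s: 8.1
ee_pos: [0.6089, -0.0338, 0.323]
tcp_rot: [-0.001, 0.722, 0.692, -0.0]
ft_force: [-10.5, 2.4, 0.8]
grip_width: 0.121
gripper_force: 14.0
```

```bash
python3 -c "
from h import *
rep();pin()"
```

```text
c [-0.0783  0.0016  0.323 ] F [-10.5   2.4   0.8] w 0.121 th 1.2464 R 0.2384 t 8.1
scene 130 [-0.068   0.1712  0.1506] 0.198
top 157 [-0.0711  0.1724  0.1514] 0.197
```

Request:
send_rows --motion '[{"hand": 0, "tx": 0, "ty": 0.1, "tz": -0.04, "ax": 0, "ay": 0, "az": 0}, {"hand": 0, "tx": 0, "ty": 0, "tz": 0, "ax": 0, "ay": 0, "az": 0}, {"hand": 0, "tx": 0, "ty": 0, "tz": 0, "ax": 0, "ay": 0, "az": 0}]' --newtons 14

```text
time_s: 8.57
ee_pos: [0.6095, -0.0338, 0.3233]
tcp_rot: [-0.001, 0.722, 0.692, -0.001]
ft_force: [-14.4, 1.5, 1.4]
grip_width: 0.124
gripper_force: 14.0
```

```bash
python3 -c "
from h import *
rep();pin()"
```

```text
c [-0.0777  0.0017  0.3233] F [-14.4   1.5   1.4] w 0.124 th 1.2491 R 0.2384 t 8.575
scene 126 [-0.0679  0.1713  0.1503] 0.199
top 155 [-0.0711  0.1708  0.1511] 0.197
```

Request:
send_rows --motion '[{"hand": 0, "tx": 0, "ty": -0.2, "tz": 0.07, "ax": 0, "ay": 0, "az": 0}, {"hand": 0, "tx": 0, "ty": -0.15, "tz": 0.05, "ax": 0, "ay": 0, "az": 0}, {"hand": 0, "tx": 0, "ty": 0, "tz": 0, "ax": 0, "ay": 0, "az": 0}]' --newtons 14

```text
time_s: 9.05
ee_pos: [0.6072, -0.0338, 0.3225]
tcp_rot: [0.0, 0.722, 0.692, 0.001]
ft_force: [-0.5, 5.1, 5.5]
grip_width: 0.124
gripper_force: 14.0
```

```bash
python3 -c "
from h import *
rep();pin()"
```

```text
c [-0.08    0.0016  0.3225] F [-0.5  5.1  5.5] w 0.124 th 1.2389 R 0.2384 t 9.05
scene 132 [-0.071   0.1714  0.1521] 0.197
top 150 [-0.074   0.1723  0.1528] 0.196
```

Request:
send_rows --motion '[{"hand": 0, "tx": 0, "ty": -0.2, "tz": 0.06, "ax": 0, "ay": 0, "az": 0}, {"hand": 0, "tx": 0, "ty": -0.1, "tz": 0.0, "ax": 0, "ay": 0, "az": 0}, {"hand": 0, "tx": 0, "ty": 0, "tz": 0, "ax": 0, "ay": 0, "az": 0}]' --newtons 14

```text
time_s: 9.52
ee_pos: [0.6042, -0.0337, 0.3214]
tcp_rot: [-0.0, 0.722, 0.692, 0.001]
ft_force: [1.4, 6.1, 1.7]
grip_width: 0.122
gripper_force: 14.0
```

```bash
python3 -c "
from h import *
rep();pin()"
```

```text
c [-0.0829  0.0016  0.3214] F [1.4 6.1 1.7] w 0.122 th 1.2257 R 0.2384 t 9.525
scene 130 [-0.0773  0.1723  0.1549] 0.199
top 159 [-0.0804  0.17    0.1555] 0.196
```

Request:
send_rows --motion '[{"hand": 0, "tx": 0.05, "ty": -0.44, "tz": 0.16, "ax": 0, "ay": 0, "az": 0}, {"hand": 0, "tx": 0, "ty": -0.44, "tz": 0.17, "ax": 0, "ay": 0, "az": 0}, {"hand": 0, "tx": 0, "ty": -0.44, "tz": 0.18, "ax": 0, "ay": 0, "az": 0}, {"hand": 0, "tx": 0, "ty": -0.43, "tz": 0.19, "ax": 0, "ay": 0, "az": 0}, {"hand": 0, "tx": 0, "ty": -0.43, "tz": 0.2, "ax": 0, "ay": 0, "az": 0}, {"hand": 0, "tx": 0, "ty": -0.42, "tz": 0.21, "ax": 0, "ay": 0, "az": 0}, {"hand": 0, "tx": 0, "ty": 0, "tz": 0, "ax": 0, "ay": 0, "az": 0}]' --newtons 14

```text
time_s: 10.5
ee_pos: [0.5773, -0.0325, 0.3099]
tcp_rot: [-0.0, 0.723, 0.691, -0.0]
ft_force: [-3.0, 3.8, 0.7]
grip_width: 0.119
gripper_force: 14.0
```

```bash
python3 -c "
from h import *
rep();pin()"
```

```text
c [-0.1098  0.0015  0.3099] F [-3.   3.8  0.7] w 0.119 th 1.1029 R 0.2384 t 10.5
scene 109 [-0.1006  0.1748  0.1596] 0.197
top 151 [-0.104   0.171   0.1605] 0.197
```

Request:
send_rows --motion '[{"hand": 0, "tx": 0, "ty": -0.32, "tz": 0.16, "ax": 0, "ay": 0, "az": 0}, {"hand": 0, "tx": 0, "ty": -0.32, "tz": 0.16, "ax": 0, "ay": 0, "az": 0}, {"hand": 0, "tx": 0, "ty": 0, "tz": 0, "ax": 0, "ay": 0, "az": 0}]' --newtons 14

```text
time_s: 10.98
ee_pos: [0.5713, -0.0323, 0.3068]
tcp_rot: [-0.0, 0.723, 0.691, -0.0]
ft_force: [-1.2, 2.9, 1.1]
grip_width: 0.123
gripper_force: 14.0
```

```bash
python3 -c "
from h import *
rep();pin()"
```

```text
c [-0.1159  0.0015  0.3068] F [-1.2  2.9  1.1] w 0.123 th 1.0743 R 0.2385 t 10.975
scene 109 [-0.1022  0.1755  0.157 ] 0.198
top 153 [-0.105   0.1713  0.158 ] 0.197
```

Pin now falling (slot closing). Continue gently to the rest.

Request:
send_rows --motion '[{"hand": 0, "tx": 0, "ty": -0.21, "tz": 0.11, "ax": 0, "ay": 0, "az": 0}, {"hand": 0, "tx": 0, "ty": -0.21, "tz": 0.11, "ax": 0, "ay": 0, "az": 0}, {"hand": 0, "tx": 0, "ty": 0, "tz": 0, "ax": 0, "ay": 0, "az": 0}]' --newtons 14

```text
time_s: 11.45
ee_pos: [0.5673, -0.0321, 0.3046]
tcp_rot: [-0.0, 0.722, 0.691, -0.0]
ft_force: [1.3, 1.9, -0.2]
grip_width: 0.125
gripper_force: 14.0
```

```bash
python3 -c "
from h import *
rep();pin()"
```

```text
c [-0.1199  0.0015  0.3046] F [ 1.3  1.9 -0.2] w 0.125 th 1.0551 R 0.2385 t 11.45
scene 112 [-0.1035  0.175   0.1551] 0.199
top 163 [-0.1064  0.1712  0.1558] 0.198
```

Request:
send_rows --motion '[{"hand": 0, "tx": 0, "ty": -0.13, "tz": 0.07, "ax": 0, "ay": 0, "az": 0}, {"hand": 0, "tx": 0, "ty": -0.13, "tz": 0.07, "ax": 0, "ay": 0, "az": 0}, {"hand": 0, "tx": 0, "ty": 0, "tz": 0, "ax": 0, "ay": 0, "az": 0}]' --newtons 14

```text
time_s: 11.92
ee_pos: [0.5653, -0.032, 0.3035]
tcp_rot: [0.001, 0.722, 0.691, 0.001]
ft_force: [6.3, 3.6, 0.5]
grip_width: 0.121
gripper_force: 14.0
```

```bash
python3 -c "
from h import *
rep();pin()"
```

```text
c [-0.1219  0.0015  0.3035] F [6.3 3.6 0.5] w 0.121 th 1.0455 R 0.2385 t 11.925
scene 109 [-0.1039  0.175   0.1548] 0.198
top 158 [-0.1068  0.1733  0.1556] 0.197
```

Request:
send_rows --motion '[{"hand": 0, "tx": 0, "ty": -0.05, "tz": 0.03, "ax": 0, "ay": 0, "az": 0}, {"hand": 0, "tx": 0, "ty": 0, "tz": 0, "ax": 0, "ay": 0, "az": 0}, {"hand": 3, "tx": 0, "ty": 0, "tz": 0, "ax": 0, "ay": 0, "az": 0}, {"hand": 3, "tx": 0, "ty": 0, "tz": 0, "ax": 0, "ay": 0, "az": 0}, {"hand": 3, "tx": 0, "ty": 0, "tz": -2, "ax": 0, "ay": 0, "az": 0}, {"hand": 3, "tx": 0, "ty": 0, "tz": -2, "ax": 0, "ay": 0, "az": 0}, {"hand": 3, "tx": 0, "ty": 0, "tz": -2, "ax": 0, "ay": 0, "az": 0}, {"hand": 3, "tx": 0, "ty": 0, "tz": 0, "ax": 0, "ay": 0, "az": 0}, {"hand": 3, "tx": 0, "ty": 0, "tz": 0, "ax": 0, "ay": 0, "az": 0}, {"hand": 3, "tx": 0, "ty": 0, "tz": 0, "ax": 0, "ay": 0, "az": 0}, {"hand": 3, "tx": 0, "ty": 0, "tz": 0, "ax": 0, "ay": 0, "az": 0}, {"hand": 3, "tx": 0, "ty": 0, "tz": 0, "ax": 0, "ay": 0, "az": 0}]' --newtons 14

```text
time_s: 13.52
ee_pos: [0.5643, -0.0319, 0.3628]
tcp_rot: [-0.0, 0.722, 0.691, -0.0]
ft_force: [1.4, 0.0, 0.8]
grip_width: 0.319
gripper_force: 0.0
```

```bash
python3 -c "
from h import *
rep();pin();p,d=snap('scene','s3');
import cv2;cv2.imwrite('pics/s3c.png',cv2.resize(cv2.imread('pics/s3.png')[60:260,200:400],None,fx=2.5,fy=2.5))"
```

```text
c [-0.1229  0.0015  0.3628] F [1.4 0.  0.8] w 0.319 th 1.1446 R 0.2918 t 13.525
scene 110 [-0.1042  0.176   0.155 ] 0.199
top 158 [-0.1067  0.1733  0.1558] 0.197
```

View pics/s3c.png

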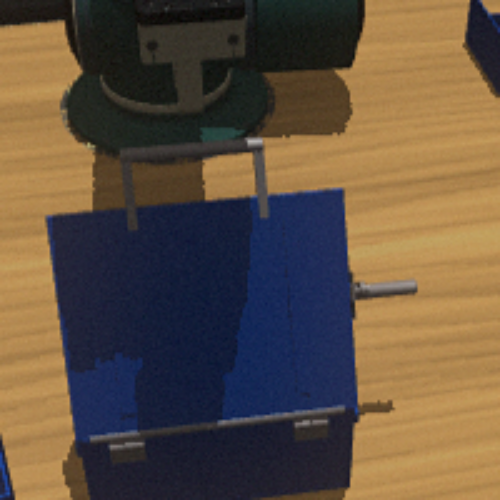

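Crop: the fingers are clear above the bar (190,150), the lid stands open on the brace, and the locked pin runs from (355,291) to (415,287). Next I re-grip and lift to just below the stop.

Request:
send_rows --motion '[{"hand": 3, "tx": 0, "ty": 0, "tz": 2, "ax": 0, "ay": 0, "az": 0}, {"hand": 3, "tx": 0, "ty": 0.05, "tz": 2, "ax": 0, "ay": 0, "az": 0}, {"hand": 3, "tx": 0, "ty": 0, "tz": 2, "ax": 0, "ay": 0, "az": 0}, {"hand": 0, "tx": 0, "ty": 0, "tz": 0, "ax": 0, "ay": 0, "az": 0}, {"hand": 0, "tx": 0, "ty": 0, "tz": 0, "ax": 0, "ay": 0, "az": 0}, {"hand": 0, "tx": 0, "ty": 0, "tz": 0, "ax": 0, "ay": 0, "az": 0}]' --newtons 14

```text
time_s: 14.42
ee_pos: [0.5652, -0.032, 0.3037]
tcp_rot: [0.001, 0.723, 0.691, 0.001]
ft_force: [3.6, -0.1, -0.4]
grip_width: 0.122
gripper_force: 14.0
```

```bash
python3 -c "
from h import *
rep()"
```

```text
c [-0.122   0.0015  0.3037] F [ 3.6 -0.1 -0.4] w 0.122 th 1.0459 R 0.2388 t 14.425
```

Request:
send_rows --motion '[{"hand": 0, "tx": 0, "ty": 0.52, "tz": -0.29, "ax": 0, "ay": 0, "az": 0}, {"hand": 0, "tx": 0, "ty": 0.53, "tz": -0.28, "ax": 0, "ay": 0, "az": 0}, {"hand": 0, "tx": 0, "ty": 0.53, "tz": -0.26, "ax": 0, "ay": 0, "az": 0}, {"hand": 0, "tx": 0, "ty": 0.54, "tz": -0.25, "ax": 0, "ay": 0, "az": 0}, {"hand": 0, "tx": 0, "ty": 0.55, "tz": -0.24, "ax": 0, "ay": 0, "az": 0}, {"hand": 0, "tx": 0, "ty": 0.55, "tz": -0.22, "ax": 0, "ay": 0, "az": 0}, {"hand": 0, "tx": 0, "ty": 0, "tz": 0, "ax": 0, "ay": 0, "az": 0}]' --newtons 14

```text
time_s: 15.3
ee_pos: [0.5972, -0.0336, 0.3201]
tcp_rot: [0.0, 0.723, 0.691, 0.0]
ft_force: [-5.4, -1.3, 7.3]
grip_width: 0.123
gripper_force: 14.0
```

```bash
python3 -c "
from h import *
rep();pin()"
```

```text
c [-0.09    0.0014  0.3201] F [-5.4 -1.3  7.3] w 0.123 th 1.1962 R 0.2397 t 15.3
scene 127 [-0.0852  0.173   0.1567] 0.199
top 152 [-0.0887  0.1705  0.1584] 0.198
```

Request:
send_rows --motion '[{"hand": 0, "tx": 0, "ty": 0.25, "tz": -0.12, "ax": 0, "ay": 0, "az": 0}, {"hand": 0, "tx": 0, "ty": 0.25, "tz": -0.12, "ax": 0, "ay": 0, "az": 0}, {"hand": 0, "tx": 0, "ty": 0, "tz": 0, "ax": 0, "ay": 0, "az": 0}]' --newtons 14

```text
time_s: 15.78
ee_pos: [0.6018, -0.0338, 0.3221]
tcp_rot: [0.0, 0.723, 0.691, -0.0]
ft_force: [-7.4, -0.9, 4.3]
grip_width: 0.123
gripper_force: 14.0
```

```bash
python3 -c "
from h import *
rep();pin()"
```

```text
c [-0.0853  0.0014  0.3221] F [-7.4 -0.9  4.3] w 0.123 th 1.2173 R 0.2398 t 15.775
scene 131 [-0.0804  0.1715  0.1555] 0.197
top 151 [-0.0832  0.1718  0.1568] 0.196
```

Request:
send_rows --motion '[{"hand": 3, "tx": 0, "ty": 0, "tz": 0, "ax": 0, "ay": 0, "az": 0}, {"hand": 3, "tx": 0, "ty": 0, "tz": 0, "ax": 0, "ay": 0, "az": 0}, {"hand": 3, "tx": 0, "ty": 0, "tz": -2, "ax": 0, "ay": 0, "az": 0}, {"hand": 3, "tx": 0, "ty": 0, "tz": -2.5, "ax": 0, "ay": 0, "az": 0}, {"hand": 3, "tx": 0, "ty": 0, "tz": -2.5, "ax": 0, "ay": 0, "az": 0}, {"hand": 0, "tx": 4.6, "ty": -0.9, "tz": 0, "ax": 0, "ay": 0, "az": 0}, {"hand": 0, "tx": 4.6, "ty": -0.9, "tz": 0, "ax": 0, "ay": 0, "az": 0}, {"hand": 0, "tx": 4.6, "ty": -0.9, "tz": 0, "ax": 0, "ay": 0, "az": 0}, {"hand": 0, "tx": 4.6, "ty": -0.8, "tz": 0, "ax": 0, "ay": 0, "az": 0}, {"hand": 0, "tx": 0, "ty": 0, "tz": 0, "ax": 0, "ay": 0, "az": 0}]' --newtons 14

```text
time_s: 17.12
ee_pos: [0.5746, 0.1542, 0.3923]
tcp_rot: [0.0, 0.721, 0.693, 0.001]
ft_force: [0.6, -0.6, -0.6]
grip_width: 0.008
gripper_force: 0.0
```

```bash
python3 -c "
from h import *
rep();pin();print(need([-.122,.185,.134]))"
```

```text
c [-0.1209  0.188   0.3923] F [ 0.6 -0.6 -0.6] w 0.008 th 1.1886 R 0.3181 t 17.125
scene 121 [-0.0802  0.1707  0.1556] 0.198
top 6 [-0.0823  0.1534  0.1572] 0.155
(array([-0.06142352, -0.19223942, 25.79048149]), array([8.98437132e-04, 1.83465095e-05, 1.85759108e-03]))
```

Request:
send_rows --motion '[{"hand": 0, "tx": 0, "ty": -0.2, "tz": 5, "ax": 0, "ay": 0, "az": 0}, {"hand": 0, "tx": 0, "ty": 0, "tz": 5, "ax": 0, "ay": 0, "az": 0}, {"hand": 0, "tx": 0, "ty": 0, "tz": 5, "ax": 0, "ay": 0, "az": 0}, {"hand": 0, "tx": 0, "ty": 0, "tz": 4, "ax": 0, "ay": 0, "az": 0}, {"hand": 0, "tx": 0, "ty": 0, "tz": 3.5, "ax": 0, "ay": 0, "az": 0}, {"hand": 0, "tx": 0, "ty": 0, "tz": 3.3, "ax": 0, "ay": 0, "az": 0}, {"hand": 0, "tx": 0, "ty": 0.8, "tz": 0, "ax": 0, "ay": 0, "az": 0}, {"hand": 0, "tx": 0, "ty": 0, "tz": 0, "ax": 0, "ay": 0, "az": 0}]' --newtons 14

```text
time_s: 18.23
ee_pos: [0.5824, 0.1509, 0.1347]
tcp_rot: [0.0, 0.723, 0.691, 0.001]
ft_force: [0.3, -0.5, -0.2]
grip_width: 0.004
gripper_force: 0.0
```

```bash
python3 -c "
from h import *
rep();pin()"
```

```text
c [-0.113   0.185   0.1347] F [ 0.3 -0.5 -0.2] w 0.004 th 0.3271 R 0.1169 t 18.225
scene 664 [-0.0789  0.1635  0.2352] 0.21
top 129 [-0.1667  0.1594  0.2396] 0.209
```

Request:
send_rows --motion '[{"hand": 0, "tx": 0, "ty": 0.3, "tz": 0, "ax": 0, "ay": 0, "az": 0}, {"hand": 0, "tx": 0, "ty": 0.3, "tz": 0, "ax": 0, "ay": 0, "az": 0}, {"hand": 0, "tx": 0, "ty": 0.2, "tz": 0, "ax": 0, "ay": 0, "az": 0}, {"hand": 0, "tx": 0, "ty": 0, "tz": 0, "ax": 0, "ay": 0, "az": 0}]' --newtons 14

```text
time_s: 18.82
ee_pos: [0.5892, 0.1512, 0.1328]
tcp_rot: [-0.0, 0.722, 0.691, -0.0]
ft_force: [-0.1, 0.7, 0.5]
grip_width: 0.005
gripper_force: 0.3
```

Request:
send_rows --motion '[{"hand": 0, "tx": 0, "ty": 0.2, "tz": 0, "ax": 0, "ay": 0, "az": 0}, {"hand": 0, "tx": 0, "ty": 0.2, "tz": 0, "ax": 0, "ay": 0, "az": 0}, {"hand": 0, "tx": 0, "ty": 0, "tz": 0, "ax": 0, "ay": 0, "az": 0}]' --newtons 14

```text
time_s: 19.2
ee_pos: [0.5932, 0.151, 0.1328]
tcp_rot: [0.0, 0.722, 0.691, -0.0]
ft_force: [-0.5, -0.3, -0.0]
grip_width: 0.006
gripper_force: 0.3
```

Request:
send_rows --motion '[{"hand": 0, "tx": 0, "ty": 0.2, "tz": 0, "ax": 0, "ay": 0, "az": 0}, {"hand": 0, "tx": 0, "ty": 0.2, "tz": 0, "ax": 0, "ay": 0, "az": 0}, {"hand": 0, "tx": 0, "ty": 0.2, "tz": 0, "ax": 0, "ay": 0, "az": 0}, {"hand": 0, "tx": 0, "ty": 0, "tz": 0, "ax": 0, "ay": 0, "az": 0}]' --newtons 14

```text
time_s: 19.7
ee_pos: [0.5993, 0.1507, 0.1329]
tcp_rot: [0.0, 0.723, 0.691, 0.0]
ft_force: [0.9, 0.1, -0.6]
grip_width: 0.002
gripper_force: 0.1
```

```bash
python3 -c "
from h import *
rep()
for n in('scene','top'):
    p,d=snap(n,n+'p')
a=cv2.imread('pics/scenep.png')[130:270,280:420];b=cv2.imread('pics/topp.png')[110:250,240:380]
cv2.imwrite('pics/pp.png',cv2.resize(np.hstack([a,b]),None,fx=2.8,fy=2.8))"
```

```text
c [-0.0962  0.1856  0.1329] F [ 0.9  0.1 -0.6] w 0.002 th 0.3643 R 0.1004 t 19.7
```

View pics/pp.png

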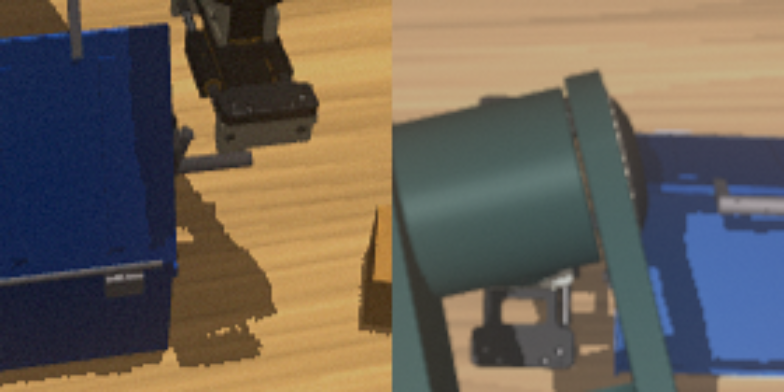

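```bash
python3 -c "
from h import *
c=bot.camera_info('scene');K=np.array(c['intrinsics']);R=np.array(c['R']);t=np.array(c['t'])
def pr(q):
    X=H+U*q[0]+V*q[1];X[2]=q[2];x=K@(R@X+t);return ((x[:2]/x[2]-[280,130])*2.8).round()
g=cpos()
print('tcp',pr(g),'body',pr(g+[0,0,.084]),'pin end',pr([-.08,.198,.149]),pr([-.08,.14,.149]))
pin()
p,d=snap('scene');X=pts('scene',d);C=np.stack([(X-H)@U,(X-H)@V,X[...,2]],-1)
for v in range(165,200,3):
  for u in range(345,385,6): print(C[v,u].round(3) if 0 else '%.0f,%.0f,%.0f'%tuple(C[v,u]*1000),end='  ')
  print()
"
```

```text
tcp [226. 150.] body [234.  72.] pin end [247. 148.] [178. 155.]
scene 788 [-0.066   0.1645  0.236 ] 0.209
top 359 [-0.1644  0.1739  0.2588] 0.21
-313,201,3  -313,218,0  -22,150,259  -17,161,261  -16,173,261  -14,185,261  -12,197,261  
-305,199,-2  -300,215,0  -21,150,251  -8,159,261  -7,171,260  -6,183,260  -5,195,259  
-288,195,2  -287,212,1  -33,155,232  -2,158,259  -2,170,257  -1,182,256  -3,196,252  
-274,192,4  -274,210,1  -16,150,239  -2,158,251  -5,172,246  -5,185,244  -2,196,245  
-38,131,215  -262,207,1  -15,151,232  -10,162,235  -11,174,233  -10,187,231  -11,200,229  
-35,131,208  -249,204,2  -15,151,223  -11,163,225  -10,175,224  -11,188,222  -11,201,220  
-40,133,195  -241,202,-2  -98,177,134  -80,185,150  -230,251,1  -228,267,1  -225,284,1  
-78,143,149  -74,156,151  -73,170,149  -69,183,151  -70,197,148  -220,266,-3  -213,280,2  
-68,141,149  -65,154,150  -66,168,147  -66,182,145  -207,245,1  -205,261,1  -201,277,1  
-204,177,3  -204,194,0  -202,210,-0  -196,225,3  -193,241,3  -192,258,2  -190,274,1  
-194,175,1  -195,192,-2  -190,208,0  -186,223,1  -187,240,-1  -180,255,2  -178,271,2  
-184,173,-0  -181,189,1  -178,205,1  -177,221,-0  -174,237,0  -170,252,2  -165,267,4
```

Left crop: the pin, from (180,160) to (250,157), lies against the fingers hidden behind it. Depth puts its centre at about x −0.072, so it is moving with roughly 1 N. I'll keep pushing.

Request:
send_rows --motion '[{"hand": 0, "tx": 0, "ty": 0.2, "tz": 0, "ax": 0, "ay": 0, "az": 0}, {"hand": 0, "tx": 0, "ty": 0.2, "tz": 0, "ax": 0, "ay": 0, "az": 0}, {"hand": 0, "tx": 0, "ty": 0.2, "tz": 0.1, "ax": 0, "ay": 0, "az": 0}, {"hand": 0, "tx": 0, "ty": 0, "tz": 0, "ax": 0, "ay": 0, "az": 0}]' --newtons 14

```text
time_s: 20.45
ee_pos: [0.6052, 0.1504, 0.1316]
tcp_rot: [-0.0, 0.723, 0.691, -0.0]
ft_force: [-0.2, -0.1, 0.4]
grip_width: 0.003
gripper_force: 0.0
```

Request:
send_rows --motion '[{"hand": 0, "tx": 0, "ty": 0.2, "tz": 0, "ax": 0, "ay": 0, "az": 0}, {"hand": 0, "tx": 0, "ty": 0.2, "tz": 0.1, "ax": 0, "ay": 0, "az": 0}, {"hand": 0, "tx": 0, "ty": 0, "tz": 0, "ax": 0, "ay": 0, "az": 0}]' --newtons 14

```text
time_s: 20.82
ee_pos: [0.6092, 0.1502, 0.1307]
tcp_rot: [-0.0, 0.723, 0.691, -0.0]
ft_force: [1.0, 0.0, 0.2]
grip_width: 0.005
gripper_force: 0.0
```

```bash
cat >> h.py <<'E'
def pin2():
    p,d=snap('scene');X=pts('scene',d);C=np.stack([(X-H)@U,(X-H)@V,X[...,2]],-1)
    m=(d>0)&(C[...,1]>.14)&(C[...,1]<.205)&(C[...,0]>-.13)&(C[...,0]<.08)&(C[...,2]>.1)&(C[...,2]<.17)
    Q=C[m];Q=Q[np.abs(Q[:,1]-.155)<.01];print('pin2',len(Q),np.median(Q,0).round(4) if len(Q) else '')
E
python3 -c "
from h import *
rep();pin2()"
```

```text
c [-0.0863  0.1855  0.1307] F [1.  0.  0.2] w 0.005 th 0.3808 R 0.0904 t 20.825
pin2 55 [-0.0587  0.1553  0.144 ]
```

Request:
send_rows --motion '[{"hand": 0, "tx": 0, "ty": 0.2, "tz": 0.05, "ax": 0, "ay": 0, "az": 0}, {"hand": 0, "tx": 0, "ty": 0.2, "tz": 0.05, "ax": 0, "ay": 0, "az": 0}, {"hand": 0, "tx": 0, "ty": 0, "tz": 0, "ax": 0, "ay": 0, "az": 0}]' --newtons 14

```text
time_s: 21.25
ee_pos: [0.6129, 0.1501, 0.1296]
tcp_rot: [-0.0, 0.722, 0.691, -0.0]
ft_force: [-4.0, 0.1, 1.1]
grip_width: 0.007
gripper_force: 1.8
```

```bash
python3 -c "
from h import *
rep();pin2()"
```

```text
c [-0.0825  0.1855  0.1296] F [-4.   0.1  1.1] w 0.007 th 0.3848 R 0.0866 t 21.25
pin2 53 [-0.0573  0.1548  0.1432]
```

Request:
send_rows --motion '[{"hand": 0, "tx": 0, "ty": 0.2, "tz": 0.05, "ax": 0, "ay": 0, "az": 0}, {"hand": 0, "tx": 0, "ty": 0.2, "tz": 0.05, "ax": 0, "ay": 0, "az": 0}, {"hand": 0, "tx": 0, "ty": 0, "tz": 0, "ax": 0, "ay": 0, "az": 0}]' --newtons 14

```text
time_s: 21.68
ee_pos: [0.6166, 0.1499, 0.1283]
tcp_rot: [-0.001, 0.722, 0.691, -0.001]
ft_force: [-6.1, 0.9, -1.4]
grip_width: 0.004
gripper_force: 2.4
```

```bash
python3 -c "
from h import *
rep();pin2()"
```

```text
c [-0.0788  0.1856  0.1283] F [-6.1  0.9 -1.4] w 0.004 th 0.3874 R 0.0826 t 21.675
pin2 53 [-0.0546  0.155   0.1408]
```

Request:
send_rows --motion '[{"hand": 0, "tx": 0, "ty": 0.2, "tz": 0.1, "ax": 0, "ay": 0, "az": 0}, {"hand": 0, "tx": 0, "ty": 0.2, "tz": 0.1, "ax": 0, "ay": 0, "az": 0}, {"hand": 0, "tx": 0, "ty": 0, "tz": 0, "ax": 0, "ay": 0, "az": 0}]' --newtons 14

```text
time_s: 22.1
ee_pos: [0.6204, 0.1497, 0.1262]
tcp_rot: [-0.001, 0.722, 0.691, -0.001]
ft_force: [-8.1, -0.5, -0.6]
grip_width: 0.004
gripper_force: 2.9
```

```bash
python3 -c "
from h import *
rep();pin2()"
```

```text
c [-0.075   0.1855  0.1262] F [-8.1 -0.5 -0.6] w 0.004 th 0.3804 R 0.0783 t 22.1
pin2 53 [-0.0507  0.156   0.1379]
```

Request:
send_rows --motion '[{"hand": 0, "tx": 0, "ty": 0.2, "tz": 0.1, "ax": 0, "ay": 0, "az": 0}, {"hand": 0, "tx": 0, "ty": 0.2, "tz": 0.1, "ax": 0, "ay": 0, "az": 0}, {"hand": 0, "tx": 0, "ty": 0, "tz": 0, "ax": 0, "ay": 0, "az": 0}]' --newtons 14

```text
time_s: 22.52
ee_pos: [0.6245, 0.1496, 0.1244]
tcp_rot: [-0.001, 0.722, 0.691, -0.001]
ft_force: [-8.3, 0.2, 0.3]
grip_width: 0.002
gripper_force: 2.9
```

```bash
python3 -c "
from h import *
rep();pin2()"
```

```text
c [-0.0709  0.1856  0.1244] F [-8.3  0.2  0.3] w 0.002 th 0.3785 R 0.0739 t 22.525
pin2 57 [-0.0482  0.1559  0.1341]
```

Request:
send_rows --motion '[{"hand": 0, "tx": 0, "ty": -0.3, "tz": 0, "ax": 0, "ay": 0, "az": 0}, {"hand": 0, "tx": 0, "ty": -0.4, "tz": 0, "ax": 0, "ay": 0, "az": 0}, {"hand": 0, "tx": 0, "ty": 0, "tz": 0, "ax": 0, "ay": 0, "az": 0}]' --newtons 14

```text
time_s: 22.95
ee_pos: [0.618, 0.1499, 0.125]
tcp_rot: [0.0, 0.722, 0.691, 0.0]
ft_force: [0.3, -1.4, 0.0]
grip_width: 0.008
gripper_force: 0.0
```

```bash
cat >> h.py <<'E'
def bar():
    p,d=snap('scene');X=pts('scene',d);C=np.stack([(X-H)@U,(X-H)@V,X[...,2]],-1)
    m=(d>0)&(np.abs(C[...,1])<.045)&(np.hypot(C[...,0]+.0023,C[...,2]-.114)>.222)&(np.hypot(C[...,0]+.0023,C[...,2]-.114)<.25)&(C[...,2]>.1)
    Q=C[m];b=np.median(Q,0);print('bar',len(Q),b.round(4),'th~',np.arctan2(b[2]-.114,-b[0]-.0023).round(3))
E
python3 -c "
from h import *
rep();pin2();bar()"
```

```text
c [-0.0774  0.1856  0.125 ] F [ 0.3 -1.4  0. ] w 0.008 th 0.3554 R 0.0802 t 22.95
pin2 54 [-0.0477  0.1552  0.1346]
bar 271 [-0.1073 -0.0007  0.3247] th~ 1.108
```

Request:
send_rows --motion '[{"hand": 0, "tx": 0, "ty": -3.2, "tz": 0, "ax": 0, "ay": 0, "az": 0}, {"hand": 0, "tx": 0, "ty": 0, "tz": -4, "ax": 0, "ay": 0, "az": 0}, {"hand": 0, "tx": 0, "ty": 0, "tz": -5, "ax": 0, "ay": 0, "az": 0}, {"hand": 0, "tx": 0, "ty": 0, "tz": -5, "ax": 0, "ay": 0, "az": 0}, {"hand": 0, "tx": 0, "ty": 0, "tz": -5, "ax": 0, "ay": 0, "az": 0}, {"hand": 0, "tx": 0, "ty": 0, "tz": -5, "ax": 0, "ay": 0, "az": 0}, {"hand": 0, "tx": 0, "ty": 0, "tz": -2.5, "ax": 0, "ay": 0, "az": 0}, {"hand": 3, "tx": -4.6, "ty": 0, "tz": 0, "ax": 0, "ay": 0, "az": 0}, {"hand": 3, "tx": -4.6, "ty": 0, "tz": 0, "ax": 0, "ay": 0, "az": 0}, {"hand": 3, "tx": -4.6, "ty": 0, "tz": 0, "ax": 0, "ay": 0, "az": 0}, {"hand": 3, "tx": -4.6, "ty": 0, "tz": 0, "ax": 0, "ay": 0, "az": 0}, {"hand": 3, "tx": 0, "ty": 0, "tz": 0, "ax": 0, "ay": 0, "az": 0}]' --newtons 14

```text
time_s: 24.55
ee_pos: [0.5779, -0.035, 0.3899]
tcp_rot: [0.0, 0.724, 0.69, -0.0]
ft_force: [-0.2, 1.0, 0.4]
grip_width: 0.323
gripper_force: 0.0
```

```bash
python3 -c "
from h import *
rep();pin();bar();print(need([-.1098,.0015,.31]))"
```

```text
c [-0.1092 -0.0009  0.3899] F [-0.2  1.   0.4] w 0.323 th 1.2208 R 0.3117 t 24.55
scene 133 [-0.0477  0.1718  0.1352] 0.197
top 151 [-0.0512  0.1716  0.1356] 0.197
bar 271 [-0.1075 -0.0005  0.3245] th~ 1.107
(array([-0.05310917, -0.07257251,  7.99024133]), array([ 0.00012762, -0.00021471,  0.00110737]))
```

Request:
send_rows --motion '[{"hand": 3, "tx": 0, "ty": 0, "tz": 3, "ax": 0, "ay": 0, "az": 0}, {"hand": 3, "tx": 0, "ty": 0, "tz": 3, "ax": 0, "ay": 0, "az": 0}, {"hand": 3, "tx": 0, "ty": 0, "tz": 1.9, "ax": 0, "ay": 0, "az": 0}, {"hand": 0, "tx": 0, "ty": 0, "tz": 0, "ax": 0, "ay": 0, "az": 0}, {"hand": 0, "tx": 0, "ty": 0, "tz": 0, "ax": 0, "ay": 0, "az": 0}, {"hand": 0, "tx": 0, "ty": 0, "tz": 0, "ax": 0, "ay": 0, "az": 0}]' --newtons 14

```text
time_s: 25.45
ee_pos: [0.5777, -0.0323, 0.3127]
tcp_rot: [0.0, 0.722, 0.691, 0.0]
ft_force: [-6.9, 2.1, 4.0]
grip_width: 0.119
gripper_force: 14.0
```

```bash
python3 -c "
from h import *
rep()
t=np.linspace(1.1,0,15);R=23.4
print(t.round(3),(R*np.diff(-np.cos(t))).round(2),(-R*np.diff(np.sin(t))).round(2))"
```

```text
c [-0.1095  0.0018  0.3127] F [-6.9  2.1  4. ] w 0.119 th 1.1093 R 0.2407 t 25.45
[1.1   1.021 0.943 0.864 0.786 0.707 0.629 0.55  0.471 0.393 0.314 0.236
 0.157 0.079 0.   ] [-1.6  -1.53 -1.44 -1.35 -1.25 -1.14 -1.02 -0.9  -0.77 -0.64 -0.5  -0.36
 -0.22 -0.07] [0.9  1.02 1.14 1.25 1.35 1.44 1.53 1.6  1.67 1.72 1.77 1.8  1.83 1.84]
```

Request:
send_rows --motion '[{"hand": 0, "tx": 0, "ty": -0.8, "tz": 0.45, "ax": 0, "ay": 0, "az": 0}, {"hand": 0, "tx": 0, "ty": -0.8, "tz": 0.45, "ax": 0, "ay": 0, "az": 0}, {"hand": 0, "tx": 0, "ty": -1.53, "tz": 1.02, "ax": 0, "ay": 0, "az": 0}, {"hand": 0, "tx": 0, "ty": 0, "tz": 0, "ax": 0, "ay": 0, "az": 0}]' --newtons 14

```text
time_s: 25.95
ee_pos: [0.5456, -0.0309, 0.292]
tcp_rot: [-0.001, 0.722, 0.691, -0.0]
ft_force: [-7.2, 3.5, -1.1]
grip_width: 0.12
gripper_force: 14.0
```

```bash
python3 -c "
from h import *
rep();pin()"
```

```text
c [-0.1416  0.0018  0.292 ] F [-7.2  3.5 -1.1] w 0.12 th 0.9502 R 0.2396 t 25.95
scene 131 [-0.0424  0.1711  0.1283] 0.197
top 153 [-0.0455  0.1702  0.1288] 0.197
```

Request:
send_rows --motion '[{"hand": 0, "tx": 0, "ty": -1.5, "tz": 1.14, "ax": 0, "ay": 0, "az": 0}, {"hand": 0, "tx": 0, "ty": -1.35, "tz": 1.25, "ax": 0, "ay": 0, "az": 0}, {"hand": 0, "tx": 0, "ty": -1.25, "tz": 1.35, "ax": 0, "ay": 0, "az": 0}, {"hand": 0, "tx": 0, "ty": -1.14, "tz": 1.44, "ax": 0, "ay": 0, "az": 0}, {"hand": 0, "tx": 0, "ty": -1.02, "tz": 1.53, "ax": 0, "ay": 0, "az": 0}, {"hand": 0, "tx": 0, "ty": 0, "tz": 0, "ax": 0, "ay": 0, "az": 0}]' --newtons 14

```text
time_s: 26.8
ee_pos: [0.4836, -0.0282, 0.2239]
tcp_rot: [-0.001, 0.722, 0.691, -0.0]
ft_force: [-2.2, 3.2, -7.7]
grip_width: 0.122
gripper_force: 14.0
```

```bash
python3 -c "
from h import *
rep();pin()"
```

```text
c [-0.2037  0.0016  0.2239] F [-2.2  3.2 -7.7] w 0.122 th 0.5619 R 0.238 t 26.8
scene 135 [-0.035   0.1709  0.1161] 0.199
top 138 [-0.0379  0.1709  0.1167] 0.196
```

Request:
send_rows --motion '[{"hand": 0, "tx": 0, "ty": -0.9, "tz": 1.6, "ax": 0, "ay": 0, "az": 0}, {"hand": 0, "tx": 0, "ty": -0.77, "tz": 1.67, "ax": 0, "ay": 0, "az": 0}, {"hand": 0, "tx": 0, "ty": -0.64, "tz": 1.72, "ax": 0, "ay": 0, "az": 0}, {"hand": 0, "tx": 0, "ty": -0.5, "tz": 1.77, "ax": 0, "ay": 0, "az": 0}, {"hand": 0, "tx": 0, "ty": -0.36, "tz": 1.8, "ax": 0, "ay": 0, "az": 0}, {"hand": 0, "tx": 0, "ty": 0, "tz": 0, "ax": 0, "ay": 0, "az": 0}]' --newtons 14

```text
time_s: 27.65
ee_pos: [0.453, -0.027, 0.1373]
tcp_rot: [0.001, 0.723, 0.691, 0.001]
ft_force: [14.1, 2.6, -9.9]
grip_width: 0.122
gripper_force: 14.0
```

```bash
python3 -c "
from h import *
rep()"
```

```text
c [-0.2343  0.0015  0.1373] F [14.1  2.6 -9.9] w 0.122 th 0.1715 R 0.2354 t 27.65
```

Request:
send_rows --motion '[{"hand": 0, "tx": 0, "ty": 0.0, "tz": 1.2, "ax": 0, "ay": 0, "az": 0}, {"hand": 0, "tx": 0, "ty": 0, "tz": 1.2, "ax": 0, "ay": 0, "az": 0}, {"hand": 0, "tx": 0, "ty": 0, "tz": 0.6, "ax": 0, "ay": 0, "az": 0}, {"hand": 0, "tx": 0, "ty": 0, "tz": 0, "ax": 0, "ay": 0, "az": 0}]' --newtons 14

```text
time_s: 28.15
ee_pos: [0.4511, -0.0269, 0.1069]
tcp_rot: [-0.002, 0.722, 0.691, -0.001]
ft_force: [-5.6, 2.9, -8.0]
grip_width: 0.125
gripper_force: 14.0
```

```bash
python3 -c "
from h import *
rep()"
```

```text
c [-0.2362  0.0014  0.1069] F [-5.6  2.9 -8. ] w 0.125 th 0.0417 R 0.2341 t 28.15
```

Request:
send_rows --motion '[{"hand": 0, "tx": 0, "ty": -0.04, "tz": 0.4, "ax": 0, "ay": 0, "az": 0}, {"hand": 0, "tx": 0, "ty": 0, "tz": 0.3, "ax": 0, "ay": 0, "az": 0}, {"hand": 0, "tx": 0, "ty": 0, "tz": 0.2, "ax": 0, "ay": 0, "az": 0}, {"hand": 0, "tx": 0, "ty": 0, "tz": 0, "ax": 0, "ay": 0, "az": 0}]' --newtons 14

```text
time_s: 28.65
ee_pos: [0.4511, -0.0274, 0.1002]
tcp_rot: [-0.001, 0.723, 0.691, -0.001]
ft_force: [-14.6, 0.3, 14.9]
grip_width: 0.122
gripper_force: 14.0
```

```bash
python3 -c "
from h import *
rep()"
```

```text
c [-0.2362  0.001   0.1002] F [-14.6   0.3  14.9] w 0.122 th 0.0133 R 0.2339 t 28.65
```

Request:
send_rows --motion '[{"hand": 0, "tx": 0, "ty": -0.14, "tz": 0, "ax": 0, "ay": 0, "az": 0}, {"hand": 3, "tx": 0, "ty": 0, "tz": 0, "ax": 0, "ay": 0, "az": 0}, {"hand": 3, "tx": 0, "ty": 0, "tz": 0, "ax": 0, "ay": 0, "az": 0}, {"hand": 3, "tx": 0, "ty": 0, "tz": -3, "ax": 0, "ay": 0, "az": 0}, {"hand": 3, "tx": 0, "ty": 0, "tz": -3, "ax": 0, "ay": 0, "az": 0}, {"hand": 3, "tx": 0, "ty": 0, "tz": -5, "ax": 0, "ay": 0, "az": 0}, {"hand": 3, "tx": -5, "ty": 0, "tz": -5, "ax": 0, "ay": 0, "az": 0}, {"hand": 3, "tx": -5, "ty": 0, "tz": 0, "ax": 0, "ay": 0, "az": 0}, {"hand": 3, "tx": -5, "ty": 0, "tz": 0, "ax": 0, "ay": 0, "az": 0}, {"hand": 3, "tx": -5, "ty": 0, "tz": 0, "ax": 0, "ay": 0, "az": 0}, {"hand": 3, "tx": 0, "ty": 0, "tz": 0, "ax": 0, "ay": 0, "az": 0}]' --newtons 14

```text
time_s: 30.02
ee_pos: [0.4416, -0.2234, 0.2533]
tcp_rot: [-0.001, 0.724, 0.69, -0.0]
ft_force: [-0.8, 0.9, -0.1]
grip_width: 0.325
gripper_force: 0.0
```

```bash
python3 -c "
from h import *
rep();pin()
z0=np.load('scene0.npz');d0=z0['d'];p,d=snap('scene','end')
def an(d):
    X=pts('scene',d);C=np.stack([(X-H)@U,(X-H)@V,X[...,2]],-1)
    m=(d>0)&(abs(C[...,1])<.1)&(C[...,0]>-.18)&(C[...,0]<-.02)&(C[...,2]>.09)
    Q=C[m];a=np.polyfit(Q[:,0],Q[:,2],1);m2=(d>0)&(abs(C[...,1])<.045)&(C[...,0]<-.222)&(C[...,0]>-.25)&(C[...,2]>.07)
    print(a, np.median(C[m2],0))
an(d0);an(d)
"
```

```text
c [-0.2369 -0.1953  0.2533] F [-0.8  0.9 -0.1] w 0.325 th 0.5874 R 0.2818 t 30.025
scene 127 [-0.0316  0.1715  0.0886] 0.198
top 131 [-0.0345  0.1723  0.089 ] 0.196
[-0.00075218  0.11896266] [-0.23233867 -0.00163364  0.11922901]
[-0.00073351  0.11895806] [-0.23224716 -0.00158725  0.11928965]
```

View pics/end.png

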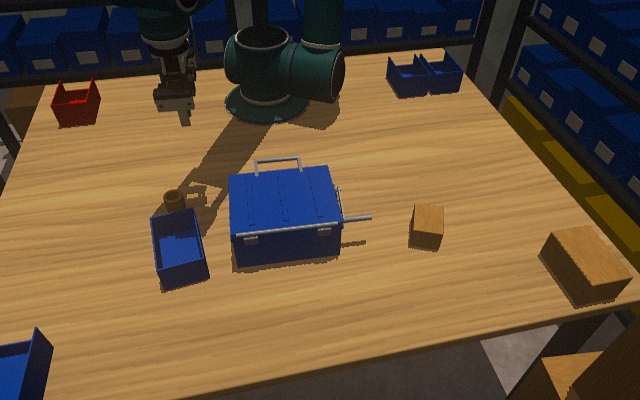

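The picture shows the lid shut at (285,205) with the same slope as at the start and the pin folded at (355,218). The gripper is clear at (180,100) and the other stock hasn't moved. Handing in.

```bash
python3 -c "
from plant import bot
print(bot.finish_job())"
```

```text
the job is handed in; nothing more can be done
None
```

I tried the brace once in the order asked: knee snapped over, lid rested locked with the hand off, then load lifted, knee folded and lid shut, and the job is handed in at about 30 s. Push on the knee stayed under 9 N, the other stock is untouched, and the fingers put one brief 35 N sideways load on the shut lid's handle at the first grip.

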